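# Lock the sterilising container with its T-toggle

### The job

Take the orange-handled T-toggle out of its white stand, pass its cross pin down through the slot in the sterilising container's lock, press it down gently against the sprung lid, give it a quarter turn and let it rise so that the pin catches under the slot and holds the lid down. Let go of it, never force it (stay below 30 N between toggle and container), and leave the other things on the counter where they are.

Things in the scene. Friction and masses are not known exactly. Their poses are not given: they have to be found in the camera images.
- toggle: T-toggle, about 0.13 kg, z up. Origin: on its axis at the very bottom. From there up: steel cross pin 7 x 7 mm, 31 mm long, along its x (0-7 mm), lower edges rounded 2 mm; shank 6.8 mm thick; flange 64 mm across (22-26 mm); orange paddle handle, see handle. Starts hanging in the stand, flange on its top, origin 8 mm above the counter, with a few mm and about 0.1 rad of play. Half turn: same.
- handle (a point): Centre of the toggle's orange handle, 39 mm above the toggle's origin: an upright flat paddle 40 mm long along the toggle's x (parallel to the cross pin), 12 mm thick along y, 26 mm tall, standing on the flange.
- stand: White fixed block 78 x 78 mm, 30 mm tall, with a through opening 38 x 14 mm (long along its x axis) in which the toggle hangs by its flange. Origin: centre of its underside.
- container: Fixed aluminium sterilising container, 170 mm (x) by 240 mm (y), 70 mm tall without its lid; wire handles on the y ends reach 141 mm from the centre. Origin: centre of its underside. Its teal lid has rows of dark holes and, in the middle, a window 46 mm (x) by 40 mm (y) through which the pale lock plate with its dark slot is seen.
- lock (a point): Centre of the window at the height of the lock plate's top, 70 mm above the counter; axes as the container's. The slot, 34 mm along x and 9 mm along y, sharp-edged, is cut through the 8 mm plate, hollow below. NOT exactly here: its centre is off by up to 8 mm along y and 3.5 mm along x, differently each time and not measured: see it or feel for it. The plate is stiff and stays put.
- groove (a point): Below lock by 11 mm, the height of the toggle's origin when locked (sideways it is then at the slot's true centre): the pin lies in a groove 10 mm wide and 4 mm deep in the plate's underside, along y across the slot's middle, a quarter turn either way from insertion. To turn, the pin must be wholly below the plate: origin more than 15 mm below lock.
- lid (a joint): How far the sprung lid is pressed straight down (m), 0 (its top 15 mm above the plate) to 0.0105 (hard stop). Spring force up about 3 N at 0, 6 N at 0.004, 8.5 N at 0.008, 10.5 N at the stop. The flange meets the free lid when the pin is 7 mm into the slot; the pin can turn from about 0.008; locked it reads about 0.004.
- bottle: Disinfectant bottle with a blue cap, 68 mm across, 170 mm tall; to be left alone. Origin: centre of its underside.
- roll: Standing roll of pale green pouch film, 110 mm across, 75 mm tall; to be left alone. Origin: centre of its underside.
- bowl: Steel bowl, 110 mm across, 45 mm tall; to be left alone. Origin: centre of its underside.
- tray: Blue instrument tray, 200 x 280 x 22 mm; to be left alone. Origin: centre of its underside.
- spatula: Steel spatula lying in the blue tray, 160 mm long; to be left alone. Origin: centre of its underside.
- vial: Small amber glass vial, 22 mm across, 42 mm tall; to be left alone. Origin: centre of its underside.
- brush: Small blue cleaning brush, 110 mm long; to be left alone. Origin: centre of its underside.
Mind the look-alikes: they are no part of the job. What is shaped like the toggle but blue is not meant.

How it is judged (in metres and radians):
On the way:
1. the toggle's pin has gone at least 5 mm down into the slot, lined up with it (z of toggle in the frame of lock below -0.005 m and horizontal distance between toggle and lock below 0.011 m and angle between the x axis of toggle and the x axis of container, either way round below 0.3 rad), for 0.1 s.
At the end, for the whole second after the job is handed in: The released toggle rests upright (0.12 rad) in the lock, within 11 mm of the window's centre, pin along the container's y axis (within 0.25 rad) and risen into the groove (origin 9 to 13.5 mm below lock), holding the lid down 2.5 to 6.5 mm (z of toggle in the frame of lock between -0.0135 and -0.009 m and horizontal distance between toggle and lock below 0.011 m and angle between the x axis of toggle and the y axis of container, either way round below 0.25 rad and angle between toggle's own z axis and vertical below 0.12 rad and value of joint lid between 0.0025 and 0.0065 m and linear speed of toggle below 0.02 m/s); the robot touches nothing.
It fails at once if the toggle is pressed on the container or lid with more than 30 N (contact force between toggle and container above 30 N).
It fails at once if a bystander (bottle, roll, bowl, tray, spatula, vial, brush) is moved by more than 30 mm (distance of any of bottle, roll, bowl, tray, spatula, vial, brush from where it was at the start of the episode above 0.03 m).
It also fails if it takes over 67 s, if anything falls off the work surface, if the arm or the gripper's body presses on something with over 40 N, if the wrist force passes 120 N, or if a joint passes its speed limit or range.

### The arm

A 7-joint arm with a two-finger parallel gripper is mounted at the origin on the work surface. World frame = base frame: x ahead of the robot, y to its left, z up, the work surface at z = 0. Lengths are in mm, angles in rad, forces in N, time in s.
With the tool pointing down it reaches from about 400 to 875 mm from the base axis. Payload 6.5 kg.
Tool frame: the origin (TCP) lies on the centre line of the jaws, within the pads' length; the fingertips stand 19 mm ahead of it and the grasp point (between the pads) is the TCP; z points along the fingers, x is the direction in which the jaws open and shut, and the axes are right-handed (so a half turn about z gives the same grasp; the last joint's range is limited). The gripper opens to 85 mm and grips with 20 to 120 N. Pads are 22 mm wide; open, the fingers measure 114 mm over their backs; the gripper's body (76 mm by 85 mm) begins 54 mm behind the grasp point. The pads swing forward as they close: fully open they stand 13 mm farther back than shut.
Start: joints at [1.133, 0.536, -0.004, 1.538, 0.003, 1.067, -0.071], TCP at [236.136, -605.582, 250.29] pointing down, gripper open.
Joint ranges: [-2.7, 2.7], [-0.37, 2.16], [-1.27, 1.26], [0.24, 2.4], [-1.31, 4.45], [0.19, 1.91], [-2.76, 2.76]. Speed limits (rad/s): [2.39, 2.39, 3.14, 3.14, 3.14, 3.14, 3.14].

### API

Orientations are given as a 3x3 rotation matrix whose columns are the frame's x, y, z axes.
In Python, from workcell import manip gives the robot as it stands. The module is installed in compiled form; this text tells all that it offers.
- The arm moves only by the tool carry_out, never from a script. Its argument "moves" is a list of rows, each an object with "claw": the closure in counts, from 0 (fully open) to 255 (shut); "translation": the shift along the tool's x, y, z in m, a list of three; "delta_rot": the turn, a rotation vector about the tool's x, y, z in rad, a list of three. A call has 1 to 20 rows; each row is the pose to reach, as a shift and turn from the pose measured when the call began, along the tool's axes at that moment; what a row does not reach only later rows make up. A row lasts 1/10 s, in which the tool goes at most 50 mm and 8.59 degrees, less where a joint would pass 70% of its speed; a pose out of reach is approached as far as the arm can. A call with a gripper value outside its range is refused whole. The fingers move at their own pace and stop on an object; the grip force is fixed at half the most. Time passes only in rows, so rows that repeat a pose let the fingers close. It gives the time, the measured TCP pose, the force and the opening at its end, in the units of the state.
- manip.read_state(): the state, without advancing time (a new reading comes with each control period).
- manip.camera(name): name is "scene" or "side" or "wrist"; returns the picture (480x640x3 uint8, red, green, blue); there is no depth.
- manip.calibration(name): a dict with "mtx" (3x3 intrinsics, pixels), "rvec" (rotation vector, rad) and "tvec" (3), from world to camera coordinates, as OpenCV has them. Camera axes: x right, y down, z forward; pixel columns grow to the right and rows downward; lengths in mm; the calibration is good to about 2 mm. A picture is of the moment at which its call begins: read the wrist's pose just before it. calibration takes no time and is no camera call; for the wrist camera it gives the pose at the moment of the call.
- manip.close_job(): hands the job in, once; it reports no verdict.
Trained networks look in the newest picture that a camera, given by its name, has taken for a name from the list of things; names that differ only in an ending like _2 or _b are one class to them, and where a whole thing is asked for, a point or a joint stands for the part that bears it (a point fixed in the world has none). Each returns a list of dicts, best first, with "score" (0 to 1); they miss things now and then, are a little off and sometimes report something else, mostly with a low value. They report only what shows in the picture. A call takes as long as a camera call. They do not tell look-alikes from the thing itself.
- manip.spot_in(camera, target): "xy" ([column, row] in pixels, amid what is visible of it).
- manip.outline_of(camera, target): "pixels" (480x640 bool, what is visible of it) and "xy" ([column, row] in pixels, amid what is visible of it).
- manip.tip_of(camera, target): "xy" ([column, row] in pixels: a listed point, or the origin of a listed thing).
The state is a dict: "time_s": time; "joint_positions": joint angles; "joint_vel": joint speeds; "tau": joint torques, N m; "position": TCP position; "tool_rot": TCP orientation; "wrist_force": force on the tool from outside, world axes, zero at the start; "torque": the same for the moment, N m; "grip_width": finger opening in mm.
Only numpy, scipy, OpenCV 4.12 (cv2) and the standard library are available. Lean on these libraries where they do the work, as an engineer would, in place of code of your own. Each camera call takes 0.05 s, during which the arm holds its last target.

## Working session

There is one attempt and no reset: what is moved stays moved. The work goes in short steps, Python scripts to look and compute and a tool call to move; the robot and the scene stay as the last step left them, time stands still between calls to the robot, and variables do not carry over. Pictures are saved under pics/ and viewed, and the job is handed in when it is done.

Besides the shell and the picture viewer there is one more tool, called after ">>>" in YAML: its name, and indented under it one key for each argument. carry_out: Moves the arm, as the interface text tells. Its arguments: {"type":"object","properties":{"moves":{"type":"array","items":{"type":"object","properties":{"claw":{"type":"number"},"translation":{"type":"array","items":{"type":"number"}},"delta_rot":{"type":"array","items":{"type":"number"}}}}}},"required":["moves"]}

```bash
mkdir -p pics; ls
python3 - <<'E'
from workcell import manip
import cv2
s=manip.read_state();print({k:(v if not hasattr(v,'tolist') else v.tolist()) for k,v in s.items()})
for n in ["scene","side","wrist"]:
    im=manip.camera(n);cv2.imwrite(f"pics/{n}0.png",im[:,:,::-1])
    c=manip.calibration(n);print(n,c)
    for t in ["toggle","handle","stand","container","lock"]:
        print(t,[(round(d["score"],2),[round(float(x)) for x in d["xy"]]) for d in manip.spot_in(n,t)] if t!="lock" else [(d["score"],d["xy"]) for d in manip.tip_of(n,t)])
print(manip.read_state()["time_s"])
E
```

```text
pics
{'time_s': 0.0, 'joint_positions': [1.132794597292621, 0.537161054334438, -0.004477233365593562, 1.538848053182116, 0.0026159491556285155, 1.0672923894100528, -0.07119170805915455], 'joint_vel': [0.00048314328216459356, 0.0013016523173816567, -0.0006950384052251515, 2.0513796058615834e-05, 0.0002635780946284267, 0.0001394166924670021, -0.0004111024447310534], 'tau': [-7.61310229790979e-05, -58.34134340286255, 1.0486211255192757, -25.91057002544403, 0.012305144628044218, 0.009346037695650011, -5.78310459786735e-05], 'position': [235.93278717504464, -605.041910280359, 249.42578311745032], 'tool_rot': [[0.36340682518478384, -0.931630263943588, -0.0007285008692250178], [-0.9316289999143677, -0.3634075357940096, 0.001539300711698973], [-0.0016988018340375374, 0.00011930015158960376, -0.9999985499188496]], 'wrist_force': [-0.03198911946714543, -0.40320615144832966, 0.7569356812054284], 'torque': [0.050662274226848096, 0.04180874234305356, -0.09082431075435202], 'grip_width': 85.19093947314724}
scene {'mtx': array([[526.61951967,   0.        , 313.38484796],
       [  0.        , 526.6
[... 640 characters left out ...]
: array([ 0.88366245, -2.47469811,  1.16606463]), 'tvec': array([ 478.70889306,  277.91175685, 1244.7121146 ])}
toggle [(0.78, [317, 297]), (0.74, [363, 308])]
handle [(0.73, [314, 295]), (0.64, [360, 309])]
stand [(0.66, [178, 379]), (0.66, [365, 277]), (0.57, [311, 307])]
container [(0.84, [376, 225])]
lock [(0.84, [381.4, 218.7]), (0.49, [379.1, 221.0])]
wrist {'mtx': array([[354.61957066,   0.        , 318.29942111],
       [  0.        , 354.61957066, 234.17875674],
       [  0.        ,   0.        ,   1.        ]]), 'rvec': array([-2.36665379,  1.61900652,  0.26055857]), 'tvec': array([-649.2164396 ,  -40.69202357,  381.9425248 ])}
toggle []
handle []
stand []
container []
lock []
0.9
```

View pics/scene0.png

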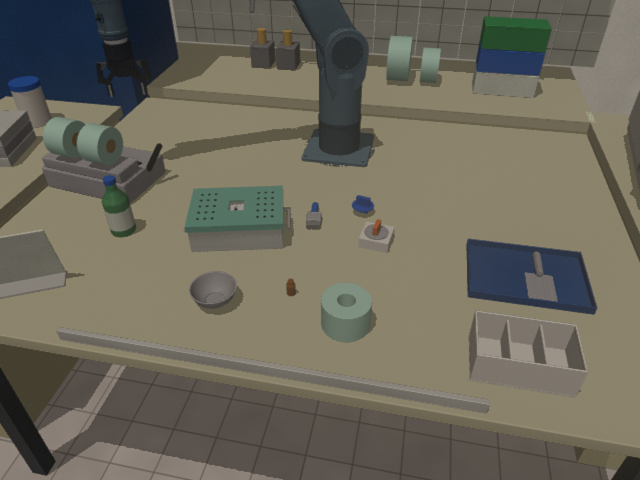

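View pics/side0.png

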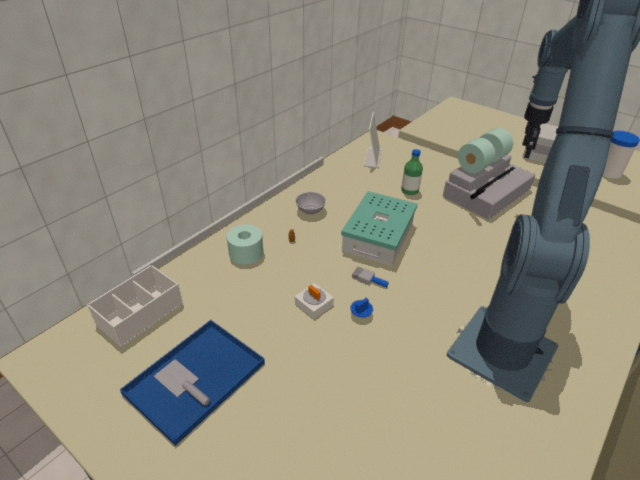

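View pics/wrist0.png

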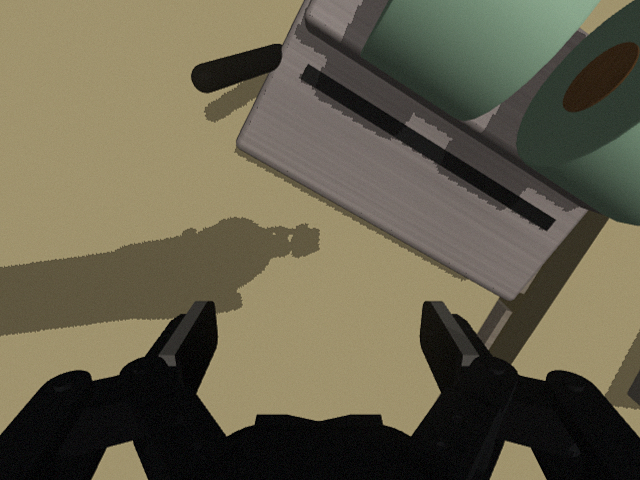

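```bash
cat > h.py <<'E'
import numpy as np, cv2
from workcell import manip
def ray(c,xy):
    R=cv2.Rodrigues(np.array(c['rvec'],float))[0];t=np.array(c['tvec'],float)
    p=cv2.undistortPoints(np.array([[xy]],float),np.array(c['mtx']),None)[0,0]
    d=R.T@np.array([p[0],p[1],1.]);o=-R.T@t
    return o,d/np.linalg.norm(d)
def atz(c,xy,z):
    o,d=ray(c,xy);return o+d*(z-o[2])/d[2]
def tri(c1,p1,c2,p2):
    o1,d1=ray(c1,p1);o2,d2=ray(c2,p2)
    A=np.stack([d1,-d2],1);s=np.linalg.lstsq(A,o2-o1,rcond=None)[0]
    a=o1+d1*s[0];b=o2+d2*s[1];return (a+b)/2,np.linalg.norm(a-b)
def proj(c,P):
    return cv2.projectPoints(np.array(P,float).reshape(-1,3),np.array(c['rvec'],float),np.array(c['tvec'],float),np.array(c['mtx']),None)[0][:,0]
E
python3 - <<'E'
from h import *
np.set_printoptions(precision=1,suppress=True)
cs,cd,cw=[manip.calibration(n) for n in("scene","side","wrist")]
for n,a,b,z in [("handle",[376,229],[314,293],47),("blue",[363,206],[362,308],None),("lock",[238,210],[381,218],70)]:
    print(n,tri(cs,a,cd,b),*( [atz(cs,a,z),atz(cd,b,z)] if z else []))
for n in("scene","side"):
    im=cv2.imread(f"pics/{n}0.png")
    u,v=(376,235) if n=="scene" else (314,297)
    a=cv2.resize(im[v-30:v+30,u-40:u+40],None,fx=5,fy=5,interpolation=cv2.INTER_CUBIC)
    u,v=(240,215) if n=="scene" else (380,228)
    b=cv2.resize(im[v-45:v+45,u-60:u+60],None,fx=400/120,fy=300/90,interpolation=cv2.INTER_CUBIC)
    cv2.imwrite(f"pics/crop_{n}.png",np.hstack([a,b]))
R=cv2.Rodrigues(cw['rvec'])[0];o=-R.T@cw['tvec'];s=manip.read_state()
print("cam in tool",np.array(s['tool_rot']).T@(o-s['position']),"\n",np.array(s['tool_rot']).T@R.T)
E
```

```text
handle (array([484.7, 182.8,  42.1]), np.float64(0.34552607277564734)) [490.9 183.1  47. ] [481.7 186.8  47. ]
blue (array([357.7, 130.6,  23.1]), np.float64(3.980104386881691))
lock (array([ 511.2, -188.4,   74.5]), np.float64(9.795615350823494)) [ 510.8 -185.6   70. ] [ 515.2 -201.1   70. ]
cam in tool [  -0.5  -80.3 -124.9] 
 [[ 1.  -0.  -0. ]
 [ 0.   0.9  0.3]
 [ 0.  -0.3  0.9]]
```

```bash
python3 -c "
import cv2,numpy as np
cv2.imwrite('pics/crops.png',np.vstack([cv2.imread('pics/crop_scene.png'),cv2.imread('pics/crop_side.png')]))"
```

```text
(no output)
```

View pics/crops.png

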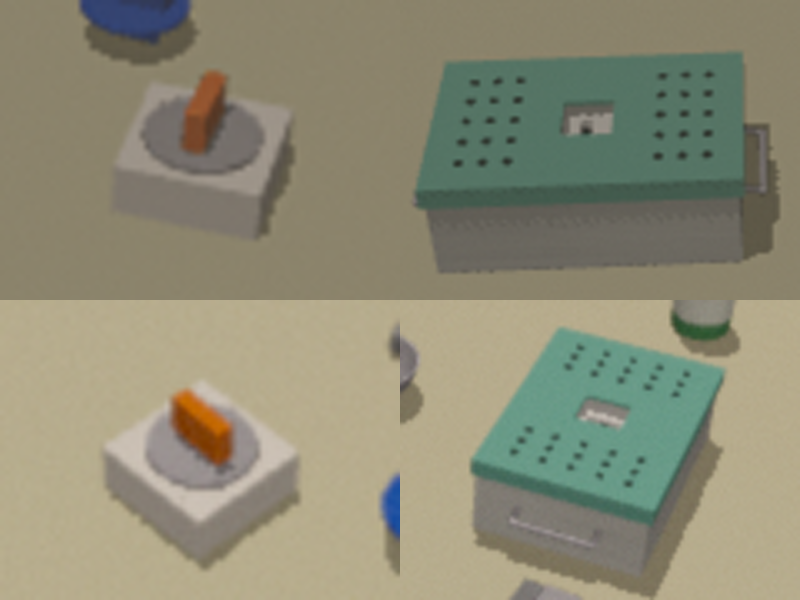

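```bash
cat >> h.py <<'E'
from scipy.spatial.transform import Rotation as Ro
def cmd(target,yaw):
    """yaw: world angle (rad) of tool x, tool down"""
    s=manip.read_state();R=np.array(s['tool_rot'])
    x=np.array([np.cos(yaw),np.sin(yaw),0]);z=np.array([0,0,-1.]);T=np.stack([x,np.cross(z,x),z],1)
    print("t",s['time_s'],"pos",np.round(s['position'],1),"yaw",round(float(np.arctan2(R[1,0],R[0,0])),4),"F",np.round(s['wrist_force'],1),"w",round(s['grip_width'],1))
    print("translation m",np.round(R.T@(np.array(target)-s['position'])/1000,4),"rot",np.round(Ro.from_matrix(R.T@T).as_rotvec(),4))
E
python3 -c "
from h import *
cmd([515,-190,240],-np.pi/2)"
```

```text
t 0.9 pos [ 236.1 -605.6  250.3] yaw -1.1989 F [-0.1 -0.7  0.6] w 85.0
translation m [-0.2858 -0.4108  0.0103] rot [ 0.     -0.      0.3719]
```

>>> carry_out:
  moves:
    - {"claw":0,"translation":[-0.095,-0.137,0.003],"delta_rot":[0,0,0.124]}
    - {"claw":0,"translation":[-0.19,-0.274,0.007],"delta_rot":[0,0,0.248]}
    - {"claw":0,"translation":[-0.286,-0.411,0.01],"delta_rot":[0,0,0.372]}
    - {"claw":0,"translation":[-0.286,-0.411,0.01],"delta_rot":[0,0,0.372]}
    - {"claw":0,"translation":[-0.286,-0.411,0.01],"delta_rot":[0,0,0.372]}
    - {"claw":0,"translation":[-0.286,-0.411,0.01],"delta_rot":[0,0,0.372]}
    - {"claw":0,"translation":[-0.286,-0.411,0.01],"delta_rot":[0,0,0.372]}
    - {"claw":0,"translation":[-0.286,-0.411,0.01],"delta_rot":[0,0,0.372]}
    - {"claw":0,"translation":[-0.286,-0.411,0.01],"delta_rot":[0,0,0.372]}
    - {"claw":0,"translation":[-0.286,-0.411,0.01],"delta_rot":[0,0,0.372]}
    - {"claw":0,"translation":[-0.286,-0.411,0.01],"delta_rot":[0,0,0.372]}
    - {"claw":0,"translation":[-0.286,-0.411,0.01],"delta_rot":[0,0,0.372]}
    - {"claw":0,"translation":[-0.286,-0.411,0.01],"delta_rot":[0,0,0.372]}
    - {"claw":0,"translation":[-0.286,-0.411,0.01],"delta_rot":[0,0,0.372]}
    - {"claw":0,"translation":[-0.286,-0.411,0.01],"delta_rot":[0,0,0.372]}

```text
time_s: 2.4
position: [514.5, -191.2, 240.3]
tool_rot: [[-0.003, -1.0, -0.0], [-1.0, 0.003, -0.0], [0.0, 0.0, -1.0]]
wrist_force: [0.1, 0.7, -0.1]
grip_width: 85.3
```

Run:
```python
from h import *
cmd([515,-190,240],-np.pi/2)
c=manip.calibration("wrist");im=manip.camera("wrist")
print({k:v.tolist() for k,v in c.items()});np.save("w1.npy",c,allow_pickle=True)
cv2.imwrite("pics/w1.png",im[:,:,::-1])
```

```text
t 2.4 pos [ 514.5 -191.2  240.3] yaw -1.5733 F [ 0.1  0.7 -0.1] w 85.3
translation m [-0.0012 -0.0005  0.0003] rot [ 0.0002 -0.0005 -0.0025]
{'mtx': [[354.619570658945, 0.0, 318.2994211131338], [0.0, 354.619570658945, 234.17875673929584], [0.0, 0.0, 1.0]], 'rvec': [-2.0455582880580145, 2.053041735783845, 0.3297389237850415], 'tvec': [-188.75011689588945, 450.87406282030133, 533.3718146843831]}
```

View pics/w1.png

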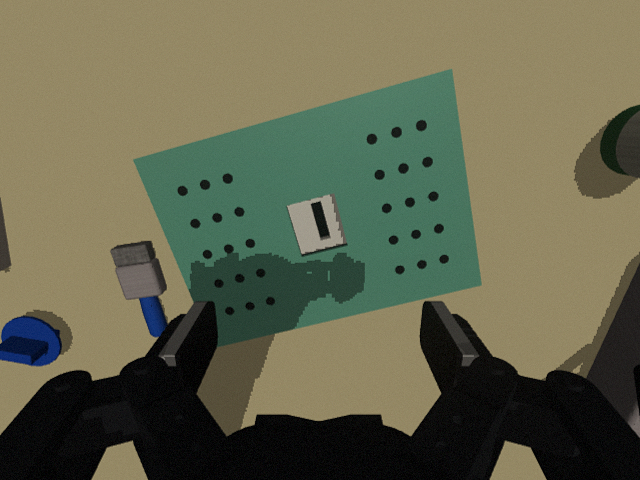

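Run:
```python
from h import *
np.set_printoptions(precision=2,suppress=True)
c=np.load("w1.npy",allow_pickle=True).item();im=cv2.imread("pics/w1.png")
cv2.imwrite("pics/w1c.png",cv2.resize(im[180:270,270:370],None,fx=6,fy=6,interpolation=cv2.INTER_CUBIC))
hsv=cv2.cvtColor(im,cv2.COLOR_BGR2HSV)
g=im[180:270,270:370].max(2)
m=(g<60).astype(np.uint8);n,l,st,ce=cv2.connectedComponentsWithStats(m)
for i in range(1,n):
    if st[i,4]>60:
        q=np.argwhere(l==i)[:,::-1]+[270,180]
        r=cv2.minAreaRect(q.astype(np.float32));print(st[i,4],r,q.mean(0))
        P=np.array([atz(c,p,70) for p in q.astype(float)])[:,:2]
        r2=cv2.minAreaRect(P.astype(np.float32));print("world z70",r2,P.mean(0))
# lid holes at z=85
m=((im.max(2)<45)).astype(np.uint8);n,l,st,ce=cv2.connectedComponentsWithStats(m)
H=[]
for i in range(1,n):
    if 40<st[i,4]<160: H.append(np.r_[ce[i],atz(c,ce[i],85)[:2]]);
H=np.array(H);print(len(H));print(H)
```

```text
337 ((319.857666015625, 219.31155395507812), (35.43313980102539, 9.559930801391602), 74.74488067626953) [319.85 219.17]
world z70 ((510.5101318359375, -191.99090576171875), (31.746971130371094, 8.250980377197266), 14.813409805297852) [ 510.78 -191.93]
76 ((324.0882568359375, 249.35296630859375), (1.697749137878418, 45.59669494628906), 75.96376037597656) [323.97 249.22]
world z70 ((482.9436950683594, -195.51693725585938), (1.6048502922058105, 40.675357818603516), 14.746394157409668) [ 483.08 -195.48]
35
[[ 420.78  125.01  588.71 -268.27]
 [ 396.03  131.71  583.91 -249.89]
 [ 371.26  138.54  578.96 -231.29]
 [ 427.01  161.56  561.45 -275.5 ]
 [ 402.88  168.01  556.53 -257.04]
 [ 379.07  174.18  551.77 -238.62]
 [ 227.07  178.12  549.11 -118.56]
 [ 204.47  184.16  544.36 -100.18]
 [ 182.01  190.43  539.38  -81.71]
 [ 432.92  195.86  534.24 -282.76]
 [ 409.29  201.78  529.44 -264.15]
 [ 386.13  207.82  524.49 -245.72]
 [ 238.87  211.48  521.87 -125.88]
 [ 216.85  217.3   517.02 -107.48]
 [ 194.77  223.    512.22  -88.85]
 [ 438.27  228.19  507.   -289.85]
 [ 415.67  233.74  502.24 -271.54]
 [ 393.03  239.56  497.18 -253.03]
 [ 249.72  242.93  494.63 -132.97]
 [ 143.25  247.95  490.47  -42.95]
 [ 228.1   248.49  489.72 -114.42]
 [ 324.08  249.13  488.84 -195.37]
 [ 206.9   253.76  485.02  -96.06]
 [ 443.5   258.5   479.95 -297.07]
 [ 421.25  263.98  474.96 -278.57]
 [ 160.66  275.4   465.09  -54.  ]
 [ 399.39  269.15  470.21 -260.18]
 [ 260.08  272.68  467.34 -140.16]
 [ 239.19  277.94  462.43 -121.77]
 [ 218.51  283.03  457.63 -103.38]
 [ 269.9   300.6   440.27 -147.38]
 [ 249.53  305.68  435.25 -128.99]
 [ 229.12  310.45  430.51 -110.4 ]
 [  58.18  337.9   402.46   49.36]
 [  39.29  352.62  386.5    70.77]]
```

View pics/w1c.png

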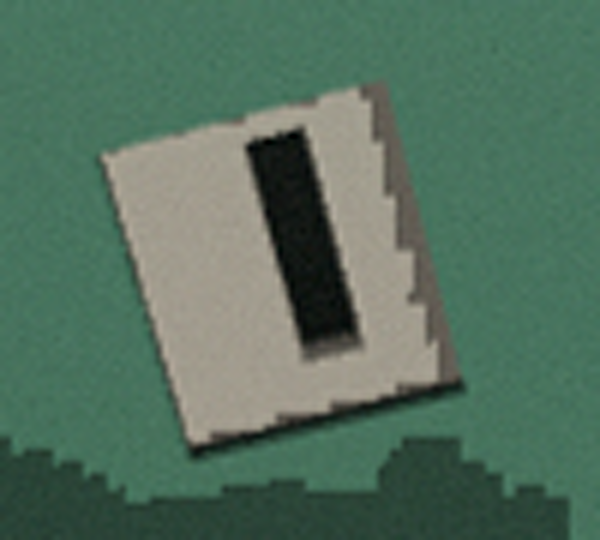

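>>> carry_out:
  moves:
    - {"claw":0,"translation":[0,0.005,0.02],"delta_rot":[0,0,-0.4]}
    - {"claw":0,"translation":[0,0.005,0.03],"delta_rot":[0,0,-0.8]}
    - {"claw":0,"translation":[0,0.005,0.05],"delta_rot":[0,0,-1.2]}
    - {"claw":0,"translation":[0,0.005,0.05],"delta_rot":[0,0,-1.2]}
    - {"claw":0,"translation":[0,0.005,0.05],"delta_rot":[0,0,-1.2]}
    - {"claw":0,"translation":[0,0.005,0.05],"delta_rot":[0,0,-1.2]}
    - {"claw":0,"translation":[0,0.005,0.05],"delta_rot":[0,0,-1.2]}
    - {"claw":0,"translation":[0,0.005,0.05],"delta_rot":[0,0,-1.2]}
    - {"claw":0,"translation":[0,0.005,0.05],"delta_rot":[0,0,-2.0]}
    - {"claw":0,"translation":[0,0.005,0.05],"delta_rot":[0,0,-2.0]}
    - {"claw":0,"translation":[0,0.005,0.05],"delta_rot":[0,0,-2.0]}
    - {"claw":0,"translation":[0,0.005,0.05],"delta_rot":[0,0,-2.0]}
    - {"claw":0,"translation":[0,0.005,0.05],"delta_rot":[0,0,-2.0]}
    - {"claw":0,"translation":[0,0.005,0.05],"delta_rot":[0,0,-2.8]}
    - {"claw":0,"translation":[0,0.005,0.05],"delta_rot":[0,0,-2.8]}
    - {"claw":0,"translation":[0,0.005,0.05],"delta_rot":[0,0,-2.8]}
    - {"claw":0,"translation":[0,0.005,0.05],"delta_rot":[0,0,-2.8]}
    - {"claw":0,"translation":[0,0.005,0.05],"delta_rot":[0,0,-2.8]}
    - {"claw":0,"translation":[0,0.005,0.05],"delta_rot":[0,0,-2.8]}
    - {"claw":0,"translation":[0,0.005,0.05],"delta_rot":[0,0,-2.8]}

```text
time_s: 4.45
position: [509.3, -191.7, 190.2]
tool_rot: [[0.338, 0.941, -0.0], [0.941, -0.338, -0.0], [-0.0, -0.0, -1.0]]
wrist_force: [-0.4, 0.7, 0.3]
grip_width: 85.1
```

```bash
cat > slot.py <<'E'
from h import *
import sys
np.set_printoptions(precision=2,suppress=True)
nm=sys.argv[1]
cmd([509,-192,190],-1.312)
c=manip.calibration("wrist");im=manip.camera("wrist")[:,:,::-1].copy()
np.save(nm+".npy",c,allow_pickle=True);cv2.imwrite(f"pics/{nm}.png",im)
u,v=proj(c,[509,-192,70])[0].astype(int);print(u,v)
x0,y0=u-60,v-60
cr=im[y0:y0+120,x0:x0+120]
cv2.imwrite(f"pics/{nm}c.png",cv2.resize(cr,None,fx=4,fy=4,interpolation=cv2.INTER_CUBIC))
m=(cr.max(2)<60).astype(np.uint8);n,l,st,ce=cv2.connectedComponentsWithStats(m)
for i in range(1,n):
    if st[i,4]>100:
        q=np.argwhere(l==i)[:,::-1]+[x0,y0]
        P=np.array([atz(c,p,70) for p in q.astype(float)])[:,:2]
        print(st[i,4],cv2.minAreaRect(P.astype(np.float32)),P.mean(0))
m=((im.max(2)<45)).astype(np.uint8);n,l,st,ce=cv2.connectedComponentsWithStats(m)
H=np.array([np.r_[ce[i],atz(c,ce[i],85)[:2]] for i in range(1,n) if 30<st[i,4]<220])
print(len(H));print(H)
E
python3 slot.py w2
```

```text
t 4.45 pos [ 509.3 -191.7  190.2] yaw 1.2264 F [-0.4  0.7  0.3] w 85.1
translation m [-0. -0.  0.] rot [0.   0.   2.54]
317 234
436 ((509.5079650878906, -192.58665466308594), (31.55597686767578, 8.071905136108398), 14.901719093322754) [ 509.09 -192.51]
31
[[ 494.03   41.46  428.51  -54.  ]
 [ 511.44   80.82  452.92  -48.27]
 [ 400.86   82.45  431.4  -110.74]
 [ 373.78  101.64  436.22 -129.15]
 [ 347.4   120.56  441.2  -147.7 ]
 [ 423.69  122.67  458.37 -103.65]
 [ 397.27  141.12  463.51 -122.07]
 [ 371.57  158.54  468.35 -140.44]
 [ 445.7   161.05  485.91  -96.29]
 [ 419.49  177.94  490.73 -114.82]
 [ 394.26  194.18  495.5  -133.18]
 [ 465.83  196.68  513.09  -89.2 ]
 [ 440.07  212.59  517.93 -107.78]
 [ 202.74  223.27  470.9  -260.55]
 [ 415.19  228.06  522.8  -126.25]
 [ 484.96  230.22  540.36  -81.99]
 [ 181.28  238.55  475.81 -279.14]
 [ 459.76  245.16  545.18 -100.51]
 [ 160.69  253.22  480.67 -297.49]
 [ 229.02  255.28  498.15 -253.4 ]
 [ 435.28  259.58  549.92 -118.99]
 [ 207.95  269.63  503.06 -271.89]
 [ 187.53  283.38  507.84 -290.25]
 [ 253.89  285.24  525.27 -246.13]
 [ 233.1   298.94  530.29 -264.66]
 [ 277.41  313.74  552.53 -238.91]
 [ 256.83  326.59  557.45 -257.43]
 [ 236.66  339.03  562.28 -276.01]
 [ 299.55  340.58  579.66 -231.72]
 [ 279.25  352.82  584.64 -250.26]
 [ 259.45  364.67  589.54 -268.77]]
```

View pics/w2c.png

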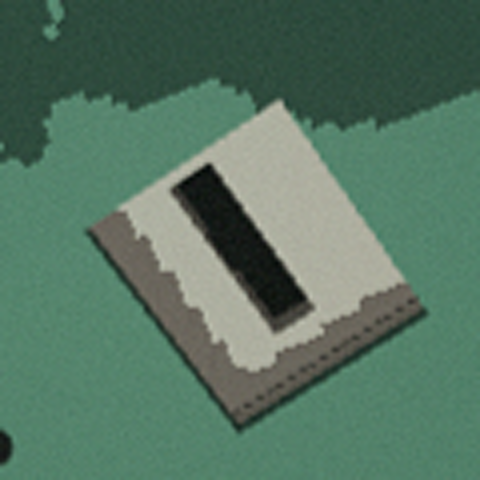

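```bash
python3 -c "
from h import *
cmd([484,183,190],1.5)"
```

```text
t 4.5 pos [ 509.3 -191.5  190.3] yaw 1.2236 F [ 0.4  0.3 -0.6] w 85.4
translation m [ 3.436e-01 -1.513e-01  2.000e-04] rot [-2.000e-04  2.000e-04 -2.764e-01]
```

>>> carry_out:
  moves:
    - {"claw":0,"translation":[0.115,-0.05,0],"delta_rot":[0,0,-0.09]}
    - {"claw":0,"translation":[0.23,-0.1,0],"delta_rot":[0,0,-0.18]}
    - {"claw":0,"translation":[0.344,-0.151,0],"delta_rot":[0,0,-0.276]}
    - {"claw":0,"translation":[0.344,-0.151,0],"delta_rot":[0,0,-0.276]}
    - {"claw":0,"translation":[0.344,-0.151,0],"delta_rot":[0,0,-0.276]}
    - {"claw":0,"translation":[0.344,-0.151,0],"delta_rot":[0,0,-0.276]}
    - {"claw":0,"translation":[0.344,-0.151,0],"delta_rot":[0,0,-0.276]}
    - {"claw":0,"translation":[0.344,-0.151,0],"delta_rot":[0,0,-0.276]}
    - {"claw":0,"translation":[0.344,-0.151,0],"delta_rot":[0,0,-0.276]}
    - {"claw":0,"translation":[0.344,-0.151,0],"delta_rot":[0,0,-0.276]}
    - {"claw":0,"translation":[0.344,-0.151,0],"delta_rot":[0,0,-0.276]}

```text
time_s: 5.6
position: [484.7, 181.6, 190.0]
tool_rot: [[0.074, 0.997, -0.0], [0.997, -0.074, -0.001], [-0.002, -0.0, -1.0]]
wrist_force: [-0.2, -0.2, 0.2]
grip_width: 85.5
```

Run:
```python
from h import *
np.set_printoptions(precision=2,suppress=True)
cmd([484,183,190],1.5)
c=manip.calibration("wrist");im=manip.camera("wrist")[:,:,::-1].copy()
np.save("w3.npy",c,allow_pickle=True);cv2.imwrite("pics/w3.png",im)
hsv=cv2.cvtColor(im,cv2.COLOR_BGR2HSV)
m=((hsv[...,0]>4)&(hsv[...,0]<18)&(hsv[...,1]>170)&(hsv[...,2]>80)).astype(np.uint8)
n,l,st,ce=cv2.connectedComponentsWithStats(m)
for i in range(1,n):
    if st[i,4]>150:
        q=np.argwhere(l==i)[:,::-1]
        print(st[i],ce[i],cv2.minAreaRect(q.astype(np.float32)))
```

```text
t 5.6 pos [484.7 181.6 190. ] yaw 1.4963 F [-0.2 -0.2  0.2] w 85.5
translation m [ 0. -0. -0.] rot [-0.  0. -0.]
[311 202  21  51 768] [320.97 226.93] ((320.91461181640625, 227.26829528808594), (15.570846557617188, 50.2463493347168), 6.340191841125488)
```

View pics/w3.png

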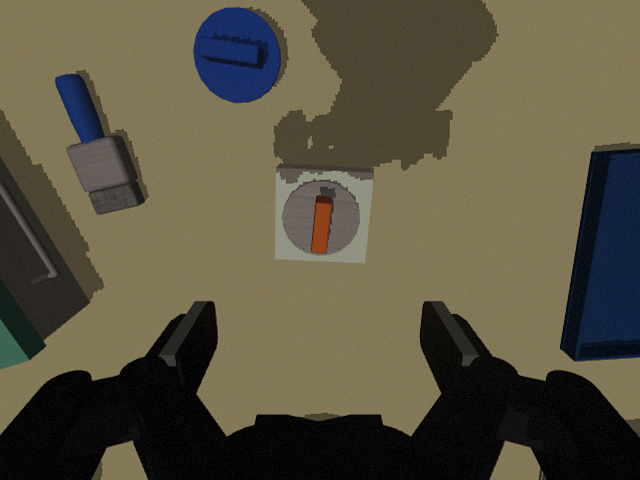

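Run:
```python
from h import *
np.set_printoptions(precision=2,suppress=True)
c=np.load("w3.npy",allow_pickle=True).item();im=cv2.imread("pics/w3.png")
cv2.imwrite("pics/w3c.png",cv2.resize(im[160:270,270:380],None,fx=6,fy=6,interpolation=cv2.INTER_CUBIC))
for p,z in [((321,217),34),((321,227),60),((321,233),60),((275,165),30),((275,165),30),((372,170),30),((365,263),30),((275,259),30)]: print(p,z,atz(c,p,z))
```

```text
(321, 217) 34 [481.78 184.28  34.  ]
(321, 227) 60 [482.4  184.08  60.  ]
(321, 233) 60 [487.13 183.74  60.  ]
(275, 165) 30 [437.44 150.9   30.  ]
(275, 165) 30 [437.44 150.9   30.  ]
(372, 170) 30 [447.19 227.64  30.  ]
(365, 263) 30 [527.01 219.3   30.  ]
(275, 259) 30 [517.44 141.78  30.  ]
```

View pics/w3c.png

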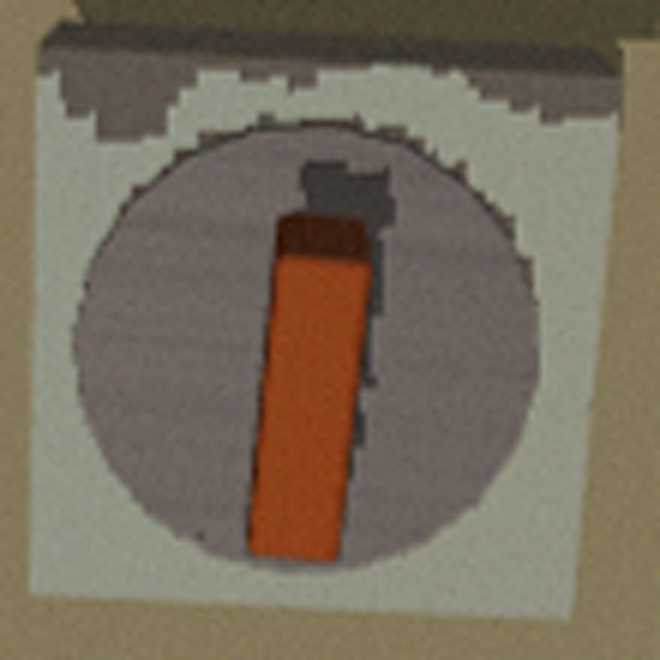

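Run:
```python
from h import *
np.set_printoptions(precision=2,suppress=True)
c=np.load("w3.npy",allow_pickle=True).item()
q=np.array([(275,258),(372,262),(340,560),(250,555)])/6+[270,160]-0.4
P=np.array([atz(c,p,60) for p in q]);print(P,P.mean(0))
d=(P[3]+P[2]-P[0]-P[1])/2;print(np.linalg.norm(d),np.arctan2(d[1],d[0]),np.linalg.norm(P[0]-P[1]))
f=atz(c,np.array([308,347])/6+[270,160]-.4,34);print(f)
yaw=np.arctan2(d[1],d[0])+np.pi/2;print("yaw",yaw)
cmd([P.mean(0)[0],P.mean(0)[1],120],yaw)
```

```text
[[463.4  181.37  60.  ]
 [464.79 193.19  60.  ]
 [503.52 186.6   60.  ]
 [501.97 175.14  60.  ]] [483.42 184.08  60.  ]
39.17536109985699 -0.16433668225478543 11.897143266791012
[482.14 184.2   34.  ]
yaw 1.4064596445401112
t 5.65 pos [484.8 181.5 190. ] yaw 1.4962 F [-0.8  0.8 -0.9] w 85.1
translation m [ 0.   -0.    0.07] rot [-0.    0.    0.09]
```

>>> carry_out:
  moves:
    - {"claw":0,"translation":[0.002,0.002,0.05],"delta_rot":[0,0,0.09]}
    - {"claw":0,"translation":[0.0027,0.0017,0.09],"delta_rot":[0,0,0.09]}
    - {"claw":0,"translation":[0.0027,0.0017,0.11],"delta_rot":[0,0,0.09]}
    - {"claw":0,"translation":[0.0027,0.0017,0.12],"delta_rot":[0,0,0.09]}
    - {"claw":0,"translation":[0.0027,0.0017,0.128],"delta_rot":[0,0,0.09]}
    - {"claw":0,"translation":[0.0027,0.0017,0.134],"delta_rot":[0,0,0.09]}
    - {"claw":0,"translation":[0.0027,0.0017,0.134],"delta_rot":[0,0,0.09]}
    - {"claw":0,"translation":[0.0027,0.0017,0.134],"delta_rot":[0,0,0.09]}

```text
time_s: 6.45
position: [487.2, 184.0, 56.7]
tool_rot: [[0.164, 0.986, 0.001], [0.986, -0.164, -0.001], [-0.001, 0.001, -1.0]]
wrist_force: [0.5, -0.4, 0.3]
grip_width: 85.4
```

Run:
```python
from h import *
cmd([482.9,184.3,56],1.406)
c=manip.calibration("wrist");im=manip.camera("wrist")[:,:,::-1].copy()
cv2.imwrite("pics/w4.png",im)
```

```text
t 6.45 pos [487.2 184.   56.7] yaw 1.4058 F [ 0.5 -0.4  0.3] w 85.4
translation m [-0.0004 -0.0043  0.0007] rot [ 0.0009  0.0008 -0.0002]
```

View pics/w4.png

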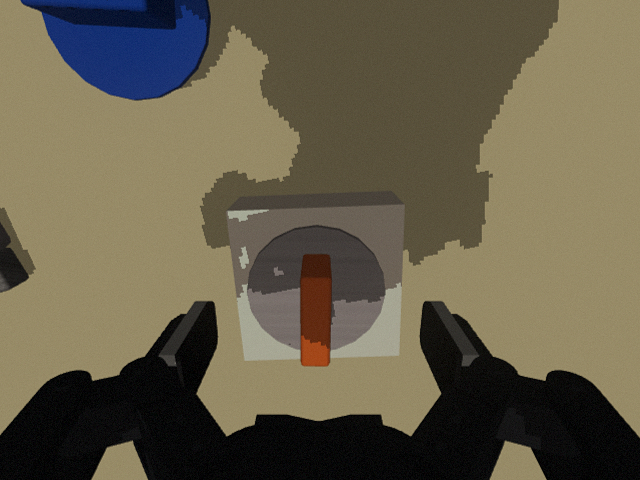

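>>> carry_out:
  moves:
    - {"claw":0,"translation":[-0.0003,-0.0043,0.0007],"delta_rot":[0,0,0]}
    - {"claw":80,"translation":[-0.0003,-0.0043,0.0007],"delta_rot":[0,0,0]}
    - {"claw":160,"translation":[-0.0003,-0.0043,0.0007],"delta_rot":[0,0,0]}
    - {"claw":255,"translation":[-0.0003,-0.0043,0.0007],"delta_rot":[0,0,0]}
    - {"claw":255,"translation":[-0.0003,-0.0043,0.0007],"delta_rot":[0,0,0]}
    - {"claw":255,"translation":[-0.0003,-0.0043,0.0007],"delta_rot":[0,0,0]}
    - {"claw":255,"translation":[-0.0003,-0.0043,0.0007],"delta_rot":[0,0,0]}
    - {"claw":255,"translation":[-0.0003,-0.0043,0.0007],"delta_rot":[0,0,0]}
    - {"claw":255,"translation":[-0.0003,-0.0043,0.0007],"delta_rot":[0,0,0]}

```text
time_s: 7.4
position: [483.1, 184.6, 56.2]
tool_rot: [[0.164, 0.986, 0.001], [0.986, -0.164, -0.001], [-0.001, 0.001, -1.0]]
wrist_force: [-0.7, -0.3, 3.6]
grip_width: 10.9
```

Run:
```python
from h import *
cmd([482.9,184.3,56],1.406)
im=manip.camera("wrist")[:,:,::-1].copy()
cv2.imwrite("pics/w5.png",im)
```

```text
t 7.4 pos [483.1 184.6  56.2] yaw 1.4059 F [-0.7 -0.3  3.6] w 10.9
translation m [-0.0003 -0.0001  0.0002] rot [ 0.0013  0.0006 -0.0001]
```

View pics/w5.png

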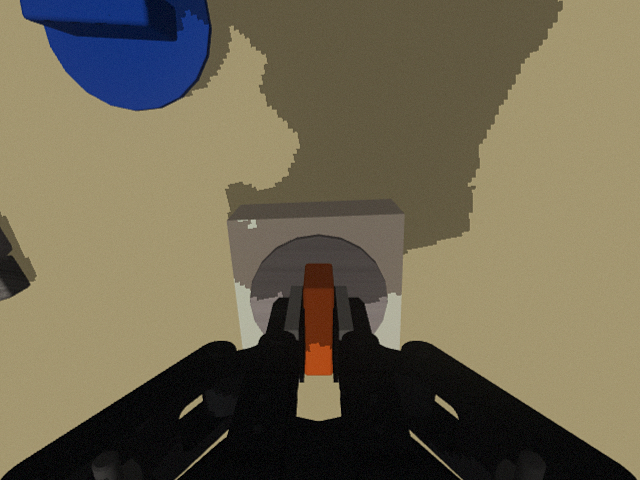

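Run:
```python
from h import *
im=cv2.imread("pics/w5.png");cv2.imwrite("pics/w5c.png",cv2.resize(im[250:390,260:380],None,fx=5,fy=5,interpolation=cv2.INTER_CUBIC))
c=manip.calibration("wrist");s=manip.read_state();R=np.array(s['tool_rot'])
for p in [(303,375),(333,375),(304,282),(333,282)]: print(R.T@(atz(c,p,60)-s['position']))
```

```text
[-5.90622278 20.56844342 -3.77988725]
[ 6.49467392 20.57572883 -3.78659958]
[ -4.9140043  -21.79115256  -3.83503115]
[  5.98924412 -21.78266514  -3.84093016]
```

View pics/w5c.png

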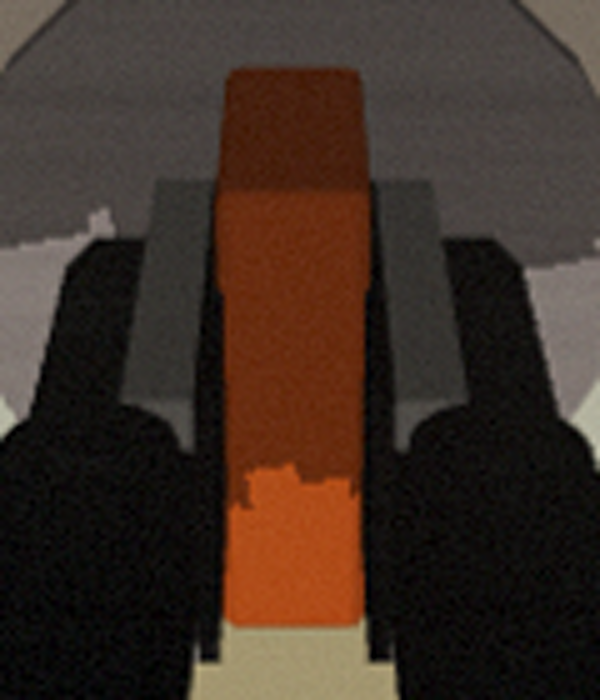

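```bash
python3 -c "
from h import *
cmd([509.8,-192.3,160],1.83)"
```

```text
t 7.45 pos [483.1 184.6  56.2] yaw 1.4059 F [-0.2 -1.2  3.3] w 10.9
translation m [-0.3674  0.0884 -0.1035] rot [ 0.0012  0.0008 -0.4241]
```

>>> carry_out:
  moves:
    - {"claw":255,"translation":[0,0,-0.02],"delta_rot":[0,0,0]}
    - {"claw":255,"translation":[0,0,-0.05],"delta_rot":[0,0,0]}
    - {"claw":255,"translation":[0,0,-0.09],"delta_rot":[0,0,0]}
    - {"claw":255,"translation":[-0.03,0.007,-0.104],"delta_rot":[0,0,-0.05]}
    - {"claw":255,"translation":[-0.07,0.017,-0.104],"delta_rot":[0,0,-0.1]}
    - {"claw":255,"translation":[-0.11,0.027,-0.104],"delta_rot":[0,0,-0.15]}
    - {"claw":255,"translation":[-0.15,0.036,-0.104],"delta_rot":[0,0,-0.2]}
    - {"claw":255,"translation":[-0.19,0.046,-0.104],"delta_rot":[0,0,-0.25]}
    - {"claw":255,"translation":[-0.23,0.056,-0.104],"delta_rot":[0,0,-0.3]}
    - {"claw":255,"translation":[-0.27,0.065,-0.104],"delta_rot":[0,0,-0.35]}
    - {"claw":255,"translation":[-0.31,0.075,-0.104],"delta_rot":[0,0,-0.4]}
    - {"claw":255,"translation":[-0.34,0.082,-0.104],"delta_rot":[0,0,-0.424]}
    - {"claw":255,"translation":[-0.36,0.0866,-0.104],"delta_rot":[0,0,-0.424]}
    - {"claw":255,"translation":[-0.3674,0.0884,-0.104],"delta_rot":[0,0,-0.424]}
    - {"claw":255,"translation":[-0.3674,0.0884,-0.104],"delta_rot":[0,0,-0.424]}
    - {"claw":255,"translation":[-0.3674,0.0884,-0.104],"delta_rot":[0,0,-0.424]}

```text
time_s: 9.05
position: [509.8, -190.6, 160.4]
tool_rot: [[-0.258, 0.966, 0.001], [0.966, 0.258, 0.0], [-0.0, 0.001, -1.0]]
wrist_force: [-0.3, 1.6, -1.0]
grip_width: 11.0
```

Run:
```python
from h import *
cmd([509.8,-192.3,128],1.83)
o=[]
for n,(u,v) in (("wrist",(320,320)),("side",(380,210)),("scene",(238,200))):
    im=manip.camera(n)[:,:,::-1].copy();cv2.imwrite(f"pics/{n}6.png",im)
    k=60 if n!="wrist" else 120
    o.append(cv2.resize(im[v-k:v+k,u-k:u+k],(400 if n!='wrist' else 400,)*2 if n=='wrist' else (400,400),interpolation=cv2.INTER_CUBIC)[:, :])
cv2.imwrite("pics/six.png",cv2.resize(np.hstack(o),(798,266)))
cv2.imwrite("pics/six_sd.png",np.hstack(o[1:]))
s=manip.read_state();c=manip.calibration("wrist");R=np.array(s['tool_rot'])
```

```text
t 9.05 pos [ 509.8 -190.6  160.4] yaw 1.8316 F [-0.3  1.6 -1. ] w 11.0
translation m [-0.0017 -0.0005  0.0324] rot [0.0011 0.0001 0.0016]
```

View pics/wrist6.png

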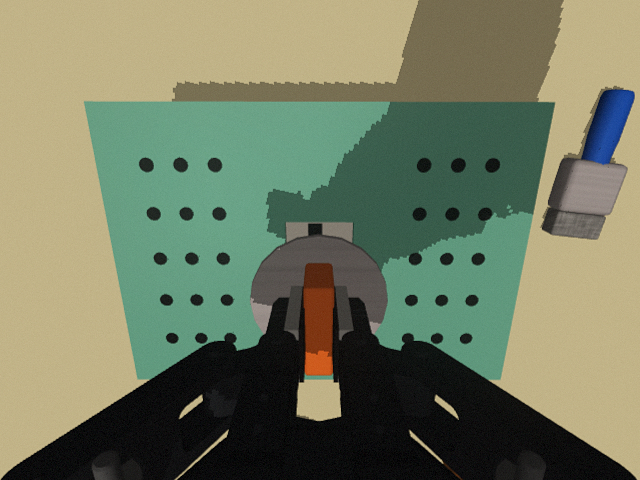

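View pics/six_sd.png

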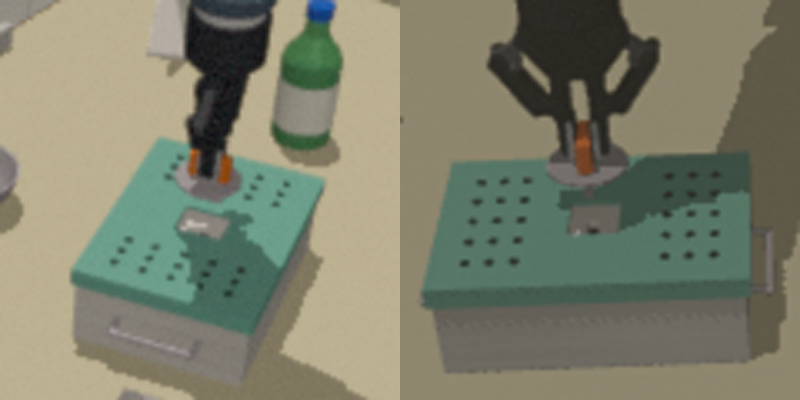

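>>> carry_out:
  moves:
    - {"claw":255,"translation":[-0.0017,-0.0005,0.012],"delta_rot":[0,0,0.0016]}
    - {"claw":255,"translation":[-0.0017,-0.0005,0.025],"delta_rot":[0,0,0.0016]}
    - {"claw":255,"translation":[-0.0017,-0.0005,0.037],"delta_rot":[0,0,0.0016]}
    - {"claw":255,"translation":[-0.0017,-0.0005,0.037],"delta_rot":[0,0,0.0016]}
    - {"claw":255,"translation":[-0.0017,-0.0005,0.037],"delta_rot":[0,0,0.0016]}
    - {"claw":255,"translation":[-0.0017,-0.0005,0.037],"delta_rot":[0,0,0.0016]}

```text
time_s: 9.8
position: [510.3, -192.3, 123.9]
tool_rot: [[-0.257, 0.966, 0.002], [0.966, 0.257, -0.0], [-0.001, 0.002, -1.0]]
wrist_force: [-0.3, -0.5, -1.5]
grip_width: 10.9
```

Run:
```python
from h import *
cmd([509.8,-192.3,119],1.83)
im=manip.camera("wrist")[:,:,::-1].copy();cv2.imwrite(f"pics/w7.png",im)
c=manip.calibration("wrist")
print(proj(c,[[510.1,-192.2,70]]))
t=np.array([np.cos(.259),np.sin(.259),0]);n=np.array([-t[1],t[0],0]);S=np.array([510.1,-192.2,70])
for a in(-17,17):
  for b in(-4.5,4.5):print(a,b,proj(c,S+a*t+b*n))
cv2.imwrite("pics/w7c.png",cv2.resize(im[190:290,250:390],None,fx=5,fy=5,interpolation=cv2.INTER_CUBIC))
```

```text
t 9.8 pos [ 510.3 -192.3  123.9] yaw 1.831 F [-0.3 -0.5 -1.5] w 10.9
translation m [ 0.0001 -0.0005  0.0049] rot [0.0017 0.0007 0.001 ]
[[317.95537354 270.79997264]]
-17 -4.5 [[309.52830697 241.63699213]]
-17 4.5 [[326.36079983 241.64019692]]
17 -4.5 [[309.99767675 298.40650268]]
17 4.5 [[325.93404641 298.41122737]]
```

View pics/w7c.png

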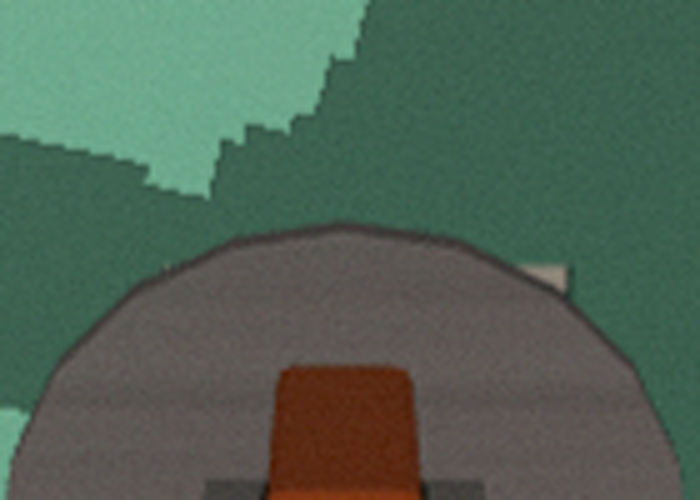

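>>> carry_out:
  moves:
    - {"claw":255,"translation":[0.0001,-0.0005,0.003],"delta_rot":[0.0017,0.0007,0.001]}
    - {"claw":255,"translation":[0.0001,-0.0005,0.005],"delta_rot":[0.0017,0.0007,0.001]}
    - {"claw":255,"translation":[0.0001,-0.0005,0.006],"delta_rot":[0.0017,0.0007,0.001]}
    - {"claw":255,"translation":[0.0001,-0.0005,0.007],"delta_rot":[0.0017,0.0007,0.001]}

```text
time_s: 10.25
position: [509.9, -192.5, 117.0]
tool_rot: [[-0.256, 0.967, 0.0], [0.967, 0.256, -0.0], [-0.0, 0.0, -1.0]]
wrist_force: [0.9, 0.2, -1.1]
grip_width: 10.8
```

```bash
python3 -c "
from h import *
cmd([509.8,-192.3,114],1.83)"
```

```text
t 10.25 pos [ 509.9 -192.5  117. ] yaw 1.8297 F [ 0.9  0.2 -1.1] w 10.8
translation m [ 0.0002 -0.      0.003 ] rot [ 0.0002  0.0003 -0.0003]
```

>>> carry_out:
  moves:
    - {"claw":255,"translation":[0.0002,0,0.001],"delta_rot":[0,0,0]}
    - {"claw":255,"translation":[0.0002,0,0.002],"delta_rot":[0,0,0]}
    - {"claw":255,"translation":[0.0002,0,0.003],"delta_rot":[0,0,0]}

```text
time_s: 10.55
position: [509.8, -192.3, 113.9]
tool_rot: [[-0.256, 0.967, 0.0], [0.967, 0.256, -0.0], [-0.0, 0.0, -1.0]]
wrist_force: [-0.0, -0.4, -1.7]
grip_width: 10.7
```

```bash
python3 -c "
from h import *
cmd([509.8,-192.3,112],1.83)"
```

```text
t 10.55 pos [ 509.8 -192.3  113.9] yaw 1.8298 F [-0.  -0.4 -1.7] w 10.7
translation m [-0.     -0.      0.0019] rot [ 0.0002  0.0003 -0.0002]
```

>>> carry_out:
  moves:
    - {"claw":255,"translation":[0,0,0.0015],"delta_rot":[0,0,0]}
    - {"claw":255,"translation":[0,0,0.003],"delta_rot":[0,0,0]}
    - {"claw":255,"translation":[0,0,0.0045],"delta_rot":[0,0,0]}
    - {"claw":255,"translation":[0,0,0.006],"delta_rot":[0,0,0]}
    - {"claw":255,"translation":[0,0,0.006],"delta_rot":[0,0,0]}

```text
time_s: 11.05
position: [509.8, -192.3, 107.9]
tool_rot: [[-0.256, 0.967, 0.0], [0.967, 0.256, -0.0], [-0.0, 0.0, -1.0]]
wrist_force: [-1.8, -0.3, 4.0]
grip_width: 11.2
```

```bash
python3 -c "
from h import *
cmd([509.8,-192.3,102],1.83)"
```

```text
t 11.05 pos [ 509.8 -192.3  107.9] yaw 1.8298 F [-1.8 -0.3  4. ] w 11.2
translation m [-0.     -0.      0.0059] rot [ 0.0001  0.0005 -0.0002]
```

>>> carry_out:
  moves:
    - {"claw":255,"translation":[0,0,0.0015],"delta_rot":[0,0,0]}
    - {"claw":255,"translation":[0,0,0.003],"delta_rot":[0,0,0]}
    - {"claw":255,"translation":[0,0,0.0045],"delta_rot":[0,0,0]}
    - {"claw":255,"translation":[0,0,0.0055],"delta_rot":[0,0,0]}
    - {"claw":255,"translation":[0,0,0.0062],"delta_rot":[0,0,0]}
    - {"claw":255,"translation":[0,0,0.0062],"delta_rot":[0,0,0]}

```text
time_s: 11.65
position: [509.8, -192.3, 102.1]
tool_rot: [[-0.256, 0.967, 0.0], [0.967, 0.256, -0.001], [-0.001, -0.0, -1.0]]
wrist_force: [-2.4, -0.2, 8.0]
grip_width: 10.9
```

```bash
python3 -c "
from h import *
cmd([509.8,-192.3,101.6],1.83)
im=manip.camera('side')[:,:,::-1];cv2.imwrite('pics/s8.png',cv2.resize(im[150:270,310:470],None,fx=4,fy=4,interpolation=cv2.INTER_CUBIC))"
```

```text
t 11.65 pos [ 509.8 -192.3  102.1] yaw 1.8298 F [-2.4 -0.2  8. ] w 10.9
translation m [-0.     -0.0001  0.0005] rot [-0.0001  0.0009 -0.0002]
```

View pics/s8.png

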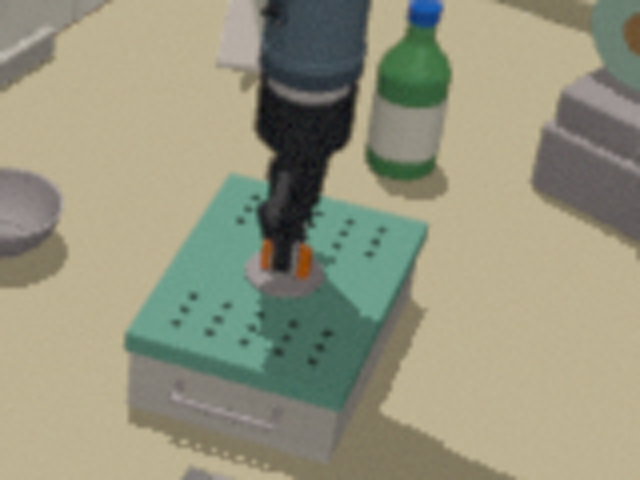

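>>> carry_out:
  moves:
    - {"claw":255,"translation":[0,0,0.0005],"delta_rot":[0,0,0]}
    - {"claw":255,"translation":[0,0,0.0005],"delta_rot":[0,0,0.08]}
    - {"claw":255,"translation":[0,0,0.0005],"delta_rot":[0,0,0.16]}
    - {"claw":255,"translation":[0,0,0.0005],"delta_rot":[0,0,0.24]}
    - {"claw":255,"translation":[0,0,0.0005],"delta_rot":[0,0,0.32]}
    - {"claw":255,"translation":[0,0,0.0005],"delta_rot":[0,0,0.4]}

```text
time_s: 12.3
position: [511.3, -192.2, 102.7]
tool_rot: [[0.143, 0.99, 0.003], [0.99, -0.143, -0.001], [-0.001, 0.003, -1.0]]
wrist_force: [0.4, -0.4, 7.7]
grip_width: 11.0
```

```bash
python3 -c "
from h import *
cmd([509.8,-192.3,101.6],1.83-1.571)
print(manip.read_state()['torque'])"
```

```text
t 12.3 pos [ 511.3 -192.2  102.7] yaw 1.4272 F [ 0.4 -0.4  7.7] w 11.0
translation m [-0.0003 -0.0015  0.0011] rot [ 3.3000e-03 -1.0000e-03  1.1682e+00]
[0.08330328 0.15185095 0.11866171]
```

>>> carry_out:
  moves:
    - {"claw":255,"translation":[-0.0003,-0.001,0.001],"delta_rot":[0.003,-0.001,0.1]}
    - {"claw":255,"translation":[-0.0003,-0.0015,0.0011],"delta_rot":[0.003,-0.001,0.2]}
    - {"claw":255,"translation":[-0.0003,-0.0015,0.0011],"delta_rot":[0.003,-0.001,0.3]}
    - {"claw":255,"translation":[-0.0003,-0.0015,0.0011],"delta_rot":[0.003,-0.001,0.4]}
    - {"claw":255,"translation":[-0.0003,-0.0015,0.0011],"delta_rot":[0.003,-0.001,0.5]}
    - {"claw":255,"translation":[-0.0003,-0.0015,0.0011],"delta_rot":[0.003,-0.001,0.6]}
    - {"claw":255,"translation":[-0.0003,-0.0015,0.0011],"delta_rot":[0.003,-0.001,0.6]}

```text
time_s: 13.0
position: [511.4, -192.5, 102.6]
tool_rot: [[0.679, 0.734, 0.003], [0.734, -0.679, -0.002], [0.001, 0.004, -1.0]]
wrist_force: [-0.2, -0.0, 8.4]
grip_width: 10.8
```

```bash
python3 -c "
from h import *
cmd([509.8,-192.3,101.6],1.83-1.571)
print(manip.read_state()['torque'])"
```

```text
t 13.0 pos [ 511.4 -192.5  102.6] yaw 0.8246 F [-0.2 -0.   8.4] w 10.8
translation m [-0.001  -0.0013  0.001 ] rot [ 0.0033 -0.0016  0.5656]
[ 0.08297244  0.07804319 -0.17381601]
```

>>> carry_out:
  moves:
    - {"claw":255,"translation":[-0.001,-0.0013,0.001],"delta_rot":[0.003,-0.0016,0.1]}
    - {"claw":255,"translation":[-0.001,-0.0013,0.001],"delta_rot":[0.003,-0.0016,0.2]}
    - {"claw":255,"translation":[-0.001,-0.0013,0.001],"delta_rot":[0.003,-0.0016,0.3]}
    - {"claw":255,"translation":[-0.001,-0.0013,0.001],"delta_rot":[0.003,-0.0016,0.4]}
    - {"claw":255,"translation":[-0.001,-0.0013,0.001],"delta_rot":[0.003,-0.0016,0.5]}
    - {"claw":255,"translation":[-0.001,-0.0013,0.001],"delta_rot":[0.003,-0.0016,0.566]}
    - {"claw":255,"translation":[-0.001,-0.0013,0.001],"delta_rot":[0.003,-0.0016,0.566]}
    - {"claw":255,"translation":[-0.001,-0.0013,0.001],"delta_rot":[0.003,-0.0016,0.566]}

```text
time_s: 13.8
position: [511.3, -192.9, 102.7]
tool_rot: [[0.967, 0.255, 0.003], [0.256, -0.967, -0.002], [0.003, 0.002, -1.0]]
wrist_force: [0.7, 0.2, 7.6]
grip_width: 10.6
```

```bash
python3 -c "
from h import *
cmd([509.8,-192.3,107],1.83-1.571)
print(manip.read_state()['torque'])
im=manip.camera('wrist')[:,:,::-1];cv2.imwrite('pics/w9.png',im)"
```

```text
t 13.8 pos [ 511.3 -192.9  102.7] yaw 0.2584 F [0.7 0.2 7.6] w 10.6
translation m [-0.0013 -0.0009 -0.0043] rot [ 0.0025 -0.0027 -0.0006]
[-0.11903853  0.13008162 -0.13447489]
```

View pics/w9.png

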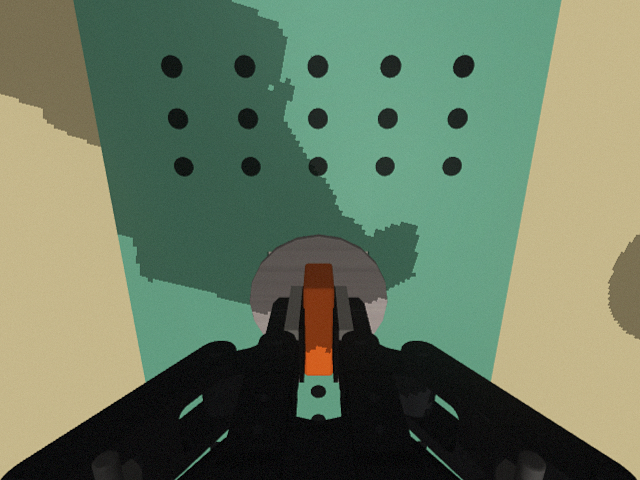

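>>> carry_out:
  moves:
    - {"claw":255,"translation":[-0.001,-0.0013,0],"delta_rot":[0.002,-0.002,0]}
    - {"claw":255,"translation":[-0.001,-0.0013,0],"delta_rot":[0.002,-0.002,0]}
    - {"claw":255,"translation":[-0.001,-0.0013,0],"delta_rot":[0.002,-0.002,0]}

```text
time_s: 14.15
position: [511.3, -192.8, 103.7]
tool_rot: [[0.967, 0.255, 0.004], [0.255, -0.967, -0.002], [0.003, 0.003, -1.0]]
wrist_force: [-0.4, -1.6, 8.2]
grip_width: 11.0
```

```bash
python3 -c "
from h import *
cmd([510,-191.9,106],1.83-1.571)
print(manip.read_state()['torque'])"
```

```text
t 14.15 pos [ 511.3 -192.8  103.7] yaw 0.2581 F [-0.4 -1.6  8.2] w 11.0
translation m [-0.001  -0.0012 -0.0023] rot [ 0.0026 -0.003  -0.0009]
[-0.30992967  0.15244788 -0.01143277]
```

>>> carry_out:
  moves:
    - {"claw":255,"translation":[-0.002,-0.0024,0],"delta_rot":[0.004,-0.004,0]}
    - {"claw":255,"translation":[-0.002,-0.0024,0],"delta_rot":[0.004,-0.004,0]}
    - {"claw":255,"translation":[-0.002,-0.0024,-0.001],"delta_rot":[0.004,-0.004,0]}
    - {"claw":255,"translation":[-0.002,-0.0024,-0.001],"delta_rot":[0.004,-0.004,0]}

```text
time_s: 14.55
position: [511.1, -192.4, 105.9]
tool_rot: [[0.967, 0.255, 0.004], [0.255, -0.967, -0.001], [0.003, 0.002, -1.0]]
wrist_force: [2.4, -2.9, 5.9]
grip_width: 11.3
```

```bash
python3 -c "
from h import *
cmd([510,-191.9,107],1.83-1.571)
print(manip.read_state()['torque'])"
```

```text
t 14.55 pos [ 511.1 -192.4  105.9] yaw 0.2577 F [ 2.4 -2.9  5.9] w 11.3
translation m [-0.0009 -0.0008 -0.0011] rot [ 0.0021 -0.0032 -0.0013]
[-0.68381452 -0.34403195  0.03658107]
```

>>> carry_out:
  moves:
    - {"claw":255,"translation":[0,0,-0.0005],"delta_rot":[0,0,0]}
    - {"claw":255,"translation":[0,0,-0.0005],"delta_rot":[0,0,0]}

```text
time_s: 14.75
position: [511.3, -192.7, 106.9]
tool_rot: [[0.967, 0.255, 0.004], [0.255, -0.967, -0.002], [0.004, 0.003, -1.0]]
wrist_force: [-1.8, -0.7, 5.1]
grip_width: 10.5
```

```bash
python3 -c "
from h import *
cmd([510,-191.9,107],1.83-1.571)
print(manip.read_state()['torque'])"
```

```text
t 14.75 pos [ 511.3 -192.7  106.9] yaw 0.2576 F [-1.8 -0.7  5.1] w 10.5
translation m [-0.0011 -0.0011 -0.0001] rot [ 0.0027 -0.0036 -0.0014]
[0.00126759 0.48094797 0.02867034]
```

>>> carry_out:
  moves:
    - {"claw":255,"translation":[0,0,-0.0004],"delta_rot":[0,0,0]}
    - {"claw":200,"translation":[0,0,-0.0004],"delta_rot":[0,0,0]}
    - {"claw":150,"translation":[0,0,-0.0004],"delta_rot":[0,0,0]}
    - {"claw":100,"translation":[0,0,-0.0004],"delta_rot":[0,0,0]}
    - {"claw":100,"translation":[0,0,-0.0004],"delta_rot":[0,0,0]}
    - {"claw":60,"translation":[0,0,-0.003],"delta_rot":[0,0,0]}
    - {"claw":60,"translation":[0,0,-0.01],"delta_rot":[0,0,0]}

```text
time_s: 15.45
position: [510.9, -192.5, 116.7]
tool_rot: [[0.967, 0.255, 0.003], [0.255, -0.967, -0.001], [0.003, 0.002, -1.0]]
wrist_force: [-0.1, -0.5, 0.1]
grip_width: 65.4
```

```bash
python3 -c "
from h import *
cmd([510,-191.9,190],1.83-1.571)
im=manip.camera('wrist')[:,:,::-1];cv2.imwrite('pics/w10.png',im)"
```

```text
t 15.45 pos [ 510.9 -192.5  116.7] yaw 0.2578 F [-0.1 -0.5  0.1] w 65.4
translation m [-0.0005 -0.0006 -0.0733] rot [ 0.002  -0.0027 -0.0012]
```

View pics/w10.png

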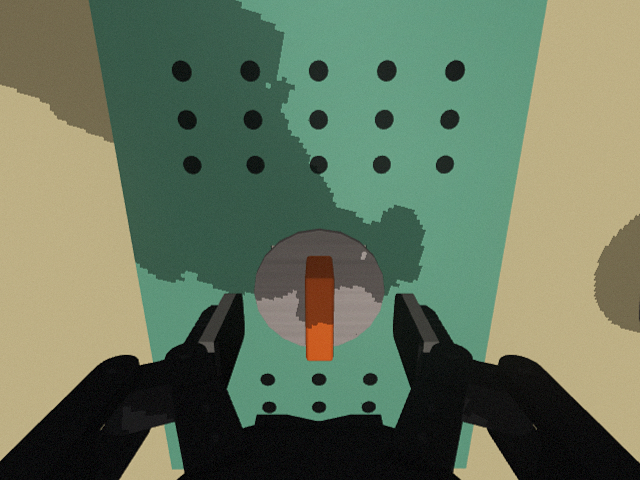

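Released; retreat upward and verify height from the views.

>>> carry_out:
  moves:
    - {"claw":60,"translation":[0,0,-0.03],"delta_rot":[0,0,0]}
    - {"claw":30,"translation":[0,0,-0.07],"delta_rot":[0,0,0]}
    - {"claw":0,"translation":[0,0,-0.075],"delta_rot":[0,0,0]}
    - {"claw":0,"translation":[0,0,-0.075],"delta_rot":[0,0,0]}
    - {"claw":0,"translation":[0,0,-0.075],"delta_rot":[0,0,0]}
    - {"claw":0,"translation":[0,0,-0.075],"delta_rot":[0,0,0]}

```text
time_s: 16.1
position: [510.5, -192.4, 191.9]
tool_rot: [[0.967, 0.255, 0.003], [0.255, -0.967, -0.001], [0.003, 0.002, -1.0]]
wrist_force: [-0.2, 0.3, 0.0]
grip_width: 85.4
```

Run:
```python
from h import *
np.set_printoptions(precision=2,suppress=True)
cmd([510,-191.9,190],1.83-1.571)
c=manip.calibration("wrist");im=manip.camera("wrist")[:,:,::-1].copy()
cv2.imwrite("pics/w11.png",im)
u,v=proj(c,[510,-192,90])[0].astype(int);print(u,v)
cv2.imwrite("pics/w11c.png",cv2.resize(im[v-60:v+60,u-70:u+70],None,fx=5,fy=5,interpolation=cv2.INTER_CUBIC))
# hole spacing -> lid height
m=((im.max(2)<45)).astype(np.uint8);n,l,st,ce=cv2.connectedComponentsWithStats(m)
H=np.array([ce[i] for i in range(1,n) if 30<st[i,4]<260]);print(H)
im=manip.camera('side')[:,:,::-1];cv2.imwrite('pics/s11.png',cv2.resize(im[160:280,310:470],None,fx=4,fy=4,interpolation=cv2.INTER_CUBIC))
np.save("w11.npy",c,allow_pickle=True)
```

```text
t 16.1 pos [ 510.5 -192.4  191.9] yaw 0.2578 F [-0.2  0.3  0. ] w 85.4
translation m [-0. -0.  0.] rot [ 0. -0. -0.]
317 241
[[226.79  86.31]
 [272.39  86.1 ]
 [318.37  85.98]
 [364.01  86.02]
 [409.79  85.94]
 [229.2  118.96]
 [273.8  118.8 ]
 [318.33 118.57]
 [362.84 118.63]
 [407.39 118.59]
 [231.58 149.9 ]
 [274.95 149.85]
 [318.22 149.93]
 [361.64 149.74]
 [405.24 149.47]
 [243.6  308.66]
 [281.02 308.55]
 [318.61 308.58]
 [355.97 308.42]
 [393.43 308.48]
 [245.36 330.73]
 [281.94 330.54]
 [318.67 330.51]
 [355.23 330.45]
 [391.8  330.45]
 [247.02 351.62]
 [282.9  351.56]
 [318.52 351.56]
 [354.44 351.34]
 [390.22 351.45]]
```

View pics/w11c.png

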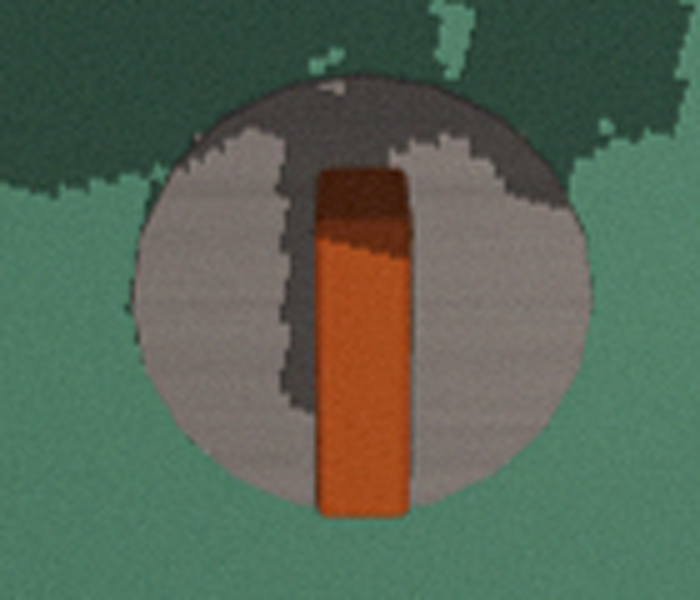

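View pics/s11.png

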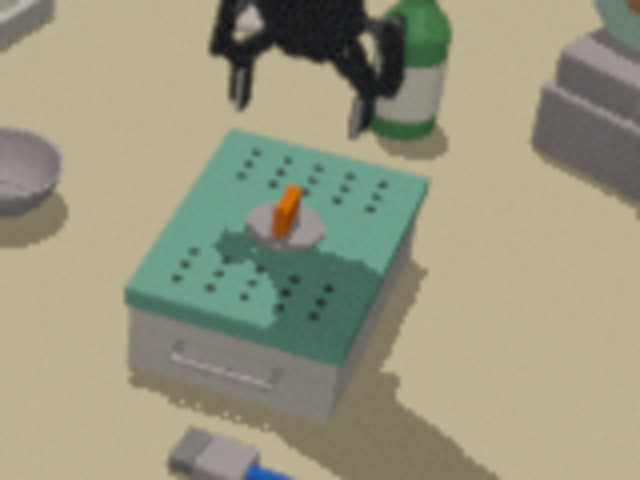

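Run:
```python
from h import *
c=np.load("w11.npy",allow_pickle=True).item()
c1=np.load("w1.npy",allow_pickle=True).item();c2=np.load("w2.npy",allow_pickle=True).item()
D=lambda c,a,b,z:np.linalg.norm(atz(c,a,z)-atz(c,b,z))
A=np.array([[226.79,86.31],[409.79,85.94],[247.02,351.62],[390.22,351.45]])
for z in(79,80,81,82,83,85):print(z,[round(D(c,A[i],A[j],z),2) for i,j in((0,1),(2,3),(0,2),(1,3))])
print("ref1 z85",D(c1,(420.78,125.01),(443.5,258.5),85),D(c1,(420.78,125.01),(182.01,190.43),85))
print("ref2",D(c2,(400.86,82.45),(484.96,230.22),85),D(c2,(484.96,230.22),(259.45,364.67),85))
P=np.array([atz(c,np.array(p)/5+[247,181],80) for p in((135,300),(590,300),(360,75),(360,510))]);print(P)
```

```text
79 [np.float64(113.51), np.float64(113.53), np.float64(194.62), np.float64(194.84)]
80 [np.float64(113.04), np.float64(113.05), np.float64(193.8), np.float64(194.02)]
81 [np.float64(112.56), np.float64(112.57), np.float64(192.98), np.float64(193.2)]
82 [np.float64(112.08), np.float64(112.09), np.float64(192.16), np.float64(192.38)]
83 [np.float64(111.6), np.float64(111.62), np.float64(191.35), np.float64(191.56)]
85 [np.float64(110.65), np.float64(110.66), np.float64(189.71), np.float64(189.92)]
ref1 z85 112.51742241602219 192.9807018195711
ref2 112.69059249762863 193.15359723598607
[[ 480.86572535 -202.58569868   80.        ]
 [ 543.15039711 -186.27664369   80.        ]
 [ 503.41610984 -163.2071679    80.        ]
 [ 520.00496591 -226.23642261   80.        ]]
```

```bash
python3 -c "
from workcell import manip
print(manip.close_job(), manip.read_state()['time_s'])"
```

```text
the job is handed in; nothing more can be done
the job is handed in; nothing more can be done
```

The toggle is locked in the container and I handed the job in at about 16 s of the 67 s allowed. No verdict was reported.

**What I did:** I took the orange toggle (not the blue look-alike) out of the white stand and passed its pin down through the slot. I then pressed the sprung lid down with about 9–10 N at the wrist, made the quarter turn, let the pin rise into the groove and released it.

**Last checks:**
- **Lid:** with nothing touching it, the spacing of the lid holes in the wrist picture puts its top at about 81 mm. That is about 4 mm pressed, inside the 2.5–6.5 mm band.
- **Toggle position:** the handle and pin lie along the container's y axis. The toggle looks upright and sits roughly 5 mm from the window's centre, against a limit of 11 mm.
- **Gripper:** it is clear, 85 mm open and well above the toggle, with a wrist force of about 0 N.
- **Bystanders:** I never touched any, and those in the last pictures look where they were.

**What disagreed:**
- During the quarter turn and the rise the arm sat 1–1.5 mm off its commanded position, so my sideways corrections were only partly followed.
- When I corrected harder, a side force of about 4 N built up, and I backed off before releasing.
- My estimate of the toggle's final centre differs from my slot measurement by 2–3 mm. That is more play than the fit should leave, so I take it as error in reading the flange's edges.

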